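# Lock the wood lathe's spindle before the chuck comes off

### The arm

A 6-joint arm with a two-finger parallel gripper is mounted at the origin on the work surface. World frame = base frame: x ahead of the robot, y to its left, z up, the work surface at z = 0. Lengths are in m, angles in rad, forces in N, time in s.
With the tool pointing down it reaches from about 0.3 to 0.875 m from the base axis. Payload 6.4 kg.
Tool frame: the origin (TCP) lies at the very end of the fingers, on their centre line; the grasp point (between the pads) lies 19 mm behind it; z points along the fingers, y is the line along which they close (so a half turn about z gives the same grasp; the last joint's range is limited). The gripper opens to 85 mm and grips with 20 to 120 N. Pads are 22 mm wide; open, the fingers measure 114 mm over their backs; the gripper's body (76 mm by 85 mm) begins 54 mm behind the grasp point. The pads swing forward as they close: fully open they stand 13 mm farther back than shut.
Start: joints at [-1.428, 0.181, 1.607, -0, 1.354, -0.206], TCP at [0.197, -0.54, 0.231] pointing down, gripper open.
Joint ranges: [-2.99, 2.99], [-0.89, 2.07], [0.3, 2.58], [-1.14, 4.28], [0, 2.63], [-3.12, 3.12]. Speed limits (rad/s): [2.57, 2.57, 3.01, 3.14, 3.14, 3.14].

### API

Orientations are given as a unit quaternion [w, x, y, z].
In Python, from bench import get_obs, optics, workorder gives the robot as it stands.
- The arm moves only by the tool move_tool, called after "Call:" as a command line: name --argument value ..., lists and objects as JSON in quotes. Schema: {"type":"object","properties":{"offsets":{"type":"object","properties":{"increments":{"type":"array","items":{"type":"array","items":{"type":"number"},"minItems":7,"maxItems":7},"minItems":1,"maxItems":10}},"additionalProperties":false,"required":["increments"]},"only":{"type":"string"},"quiet":{"type":"boolean"},"lines":{"type":"string"}},"required":["offsets"],"additionalProperties":false}. offsets is an object whose key "increments" holds a list of rows, 1 to 10 of them, each of 7 numbers: dx, dy, dz in mm, then a rotation vector rx, ry, rz in rad, then the opening from 0.0 (shut) to 1.0 (fully open); each row is the pose to reach, as a shift and turn from the pose commanded when the call began, along the tool's axes at that moment; what a row does not reach only later rows make up. A row lasts 1/8 s, in which the tool goes at most 0.0625 m and 0.188 rad, less where a joint would pass 70% of its speed; a pose out of reach is approached as far as the arm can. The fingers move at their own pace and stop on an object; the grip force is fixed at half the most. Time passes only in rows, so rows that do not move let the fingers close. The tool returns the time, the measured TCP pose, the force, the opening and the grip force at its end. only (a regular expression) keeps the lines of the reply that match it, lines (a string "A,B") keeps lines A to B, and quiet returns only ok. Input that does not fit is refused with a message, and nothing moves.
- get_obs(): the state, without advancing time (a new reading comes with each control period).
- optics.camera(name): name is "scene" or "top"; returns (picture, depth): 384x512x3 uint8, blue, green, red; 384x512 float32, m along the optical axis (not along the pixel's ray), 0 where there is no reading.
- optics.camera_params(name): a dict with "fovy" (degrees; the focal length in pixels is half the picture's height over the tangent of half this angle, whatever the lens; pixels are square), "cx", "cy" (the principal point, pixels), "view" (4x4, takes a point from world to camera coordinates). Camera axes: x right, y up, looking along -z (the intrinsics and any distortion apply to the point x, -y, -z); pixel columns grow to the right and rows downward; lengths in m; the calibration is good to about 2 mm. A picture is of the moment at which its call begins. camera_params takes no time and is no camera call.
- workorder.hand_in(): hands the job in; it is judged then, once.
The state is a dict: "time_s": time; "q": joint angles; "dq": joint speeds; "joint_efforts": joint torques, N m; "eef_pos": TCP position; "eef_rot": TCP orientation; "wrist_force": force on the tool from outside, world axes, zero at the start; "torque": the same for the moment, N m; "opening": opening from 0.0 (shut) to 1.0 (fully open); "grasp_force": force on a finger pad.
Only numpy, scipy, OpenCV 4.12 (cv2) and the standard library are available. Lean on these libraries where they do the work, as an engineer would, in place of code of your own. Each camera call takes 0.05 s, during which the arm holds its last target. There are 200 camera calls.

### The job

Lock the lathe's spindle: take the red knob of the spindle lock on top of the headstock, press it straight down against its spring until you feel the pin bottom in the index ring, then, keeping it down, slide the brass keeper fully across through the window of its steel staple, and let go so that the keeper holds the pin in. Be gentle: neither ram the pin nor force the keeper against the staple, and leave the things lying about where they are.

Things in the scene. Friction and masses are not known exactly. Their poses are not given: they have to be found in the camera images.
- lathe: blue-grey bench wood lathe, fixed; origin on the bench under the middle of the headstock. +z up; -y runs along the bed to the tailstock (460 mm); +y is the outboard end with the handwheel; -x is the operator's side (control panel, tool rest). Headstock 130 (x) x 170 (y) mm, flat top 225 mm above the bench
- spindle: the lathe's spindle line (steel index ring inside the headstock, black chuck with a turned pale leg, handwheel), fixed; origin on its axis under the lock pin, 165 mm above the bench, axes as the lathe's. A hole of the index ring already stands exactly under the pin; the pin bottoms on its floor
- lock: spindle lock's dark steel sleeve (36 mm across, 15 mm high, brass hexagonal nut) screwed into the headstock top, fixed; origin on the pin's axis at about headstock-top level, axes as the lathe's. Carries plunger and keeper. It is screwed in to a different depth on each lathe (within 4.5 mm up or down), so the pin's travel is not known beforehand: feel for it
- knob (a point): middle of the upright red knob on the keeper: a cylinder 18 mm across, 26 mm high (13 mm above and below this point), on a thin neck 8 mm above the brass bolt. Best pinched from above with the fingers on its -x and +x sides (lathe axes), so that they stay clear of the staple
- plunger (a joint): how far the plunger (steel head 32 x 46 x 13 mm with keeper and knob, pin below) is down, m; 0 = up. Spring: about 6 N at first, +0.5 N per mm (greased: 1 N more per 8 mm/s). The pin bottoms solidly after 8 to 18 mm; there the keeper clears the window's upper edge by 1.5 mm; higher up its tip strikes the staple. With the keeper through and let go it rises 1 to 3 mm and stays; else it springs back
- keeper (a joint): how far the brass keeper bolt (18 mm wide, 6 mm thick, sliding in the plunger's head, with the knob fixed on it) is slid towards the lathe's +y, m; 0 to 0.003 at the start (its tip short of the staple), 0.018 = fully across, at its stop. Friction about 1.5 N
- staple (a point): middle of the top edge of the steel staple that stands on the headstock top: an upright plate 34 mm wide (lathe x), 48 mm high, 6 mm thick, its near face 38 mm to the +y side of the pin's axis. The brass keeper goes through its window (24 mm wide) towards +y
- wax_tin: round brass-coloured wax tin, 44 mm across, 19 mm high, loose on the headstock top beside the lock; origin under its centre; leave it alone
- chuck_key: T-handled steel chuck key, 95 mm long, loose on the bench in front of the lathe; origin under its middle; leave it alone
- gouge: turning gouge with a wooden handle, 280 mm long, loose on the bench behind the lathe's bed; leave it alone
- skew: skew chisel with a dark wooden handle, 260 mm long, loose on the bench behind the lathe's bed; leave it alone
- faceplate: dark steel lathe faceplate, 90 mm across, 35 mm high over its hub, loose on the bench behind the headstock; leave it alone
- bowl_blank: round timber bowl blank, 110 mm across, 40 mm high, loose on the bench in front of the lathe's bed; leave it alone
- glue: white glue bottle with orange cap, 52 mm across, 130 mm high, loose on the bench behind the headstock; leave it alone
- leg_blank: pale square timber blank 36 x 170 x 36 mm, loose on the bench in front of the lathe; leave it alone

How it is judged:
On the way, in this order (a step that is already met when the one before it is completed fails the run):
1. the plunger has been pressed down until its pin bottoms in the index ring, the keeper still short of the staple (contact force between lock and spindle above 0.5 N and value of joint keeper below 0.006 m), for 0.05 s.
2. the keeper has been slid across through the staple (value of joint keeper above 0.014 m and value of joint plunger above 0.005 m), for 0.2 s.
At the end, for the whole second after the job is handed in: The keeper is slid across by at least 14 mm of its 18, through the staple's window, and bears up against the staple with the spring's force (over 3 N); the plunger is held at least 5 mm down and everything is at rest with the robot off it (all of step 2 and contact force between lock and lathe above 3 N and velocity of joint each of plunger, keeper below 0.01 m/s); the robot touches nothing.
It fails at once if the pin is rammed into the bottom of its hole (over 20 N between pin and index ring) (contact force between lock and spindle above 20 N).
It fails at once if the keeper is forced against the staple (over 25 N between them) (contact force between lock and lathe above 25 N).
It fails at once if one of the loose things lying about is shifted by more than 15 mm (distance of any of wax_tin, chuck_key, gouge, skew, faceplate, bowl_blank, glue, leg_blank from where it was at the start of the episode above 0.015 m).
It also fails if it takes over 45 s, if anything falls off the work surface, if the arm or the gripper's body presses on something with over 40 N, if the wrist force passes 120 N, or if a joint passes its speed limit or range.

## Working session

There is one attempt and no reset: what is moved stays moved. The work goes in short steps, Python scripts to look and compute and a tool call to move; the robot and the scene stay as the last step left them, time stands still between calls to the robot, and variables do not carry over. Pictures are saved under pics/ and viewed, at most 10 in all, crops included, and the job is handed in when it is done.

```bash
mkdir -p pics
```

Create h.py:
```python
import numpy as np, cv2
from bench import get_obs, optics, workorder
from scipy.spatial.transform import Rotation as R
def snap(n,f):
    p,d=optics.camera(n); cv2.imwrite(f'pics/{f}.png',p); np.save(f'pics/{f}.npy',d); return p,d
def world(n,u,v,z):
    c=optics.camera_params(n); f=192/np.tan(np.radians(c['fovy'])/2)
    pc=np.array([(u-c['cx'])/f*z,-(v-c['cy'])/f*z,-z,1]); return (np.linalg.inv(np.array(c['view']))@pc)[:3]
```

Run:
```python
from h import *
for n in('scene','top'):
    snap(n,n+'0'); print(optics.camera_params(n))
a=cv2.imread('pics/scene0.png');b=cv2.imread('pics/top0.png')
o=get_obs();print(o['time_s'],o['eef_pos'],o['eef_rot'],o['wrist_force'],o['opening'])
```

```text
{'fovy': 55.89681537963077, 'cx': 254.39013785473935, 'cy': 189.664380728034, 'view': array([[ 0.63322416,  0.7739623 , -0.00308503, -0.46289171],
       [-0.59018479,  0.48543596,  0.64500686,  0.16105048],
       [ 0.50070858, -0.40661318,  0.76417055, -1.25869553],
       [ 0.        ,  0.        ,  0.        ,  1.        ]])}
{'fovy': 52.80627556229999, 'cx': 256.8161340127384, 'cy': 197.04196051186292, 'view': array([[ 0.02104994, -0.99975382,  0.00701409,  0.07964412],
       [ 0.99427517,  0.02166865,  0.10462958, -0.62042464],
       [-0.10475581,  0.00477149,  0.99448653, -0.92758473],
       [ 0.        ,  0.        ,  0.        ,  1.        ]])}
0.1 [ 0.19647679 -0.53987937  0.23047703] [-7.77698617e-04  9.84828893e-01  1.73526500e-01  3.39527439e-05] [-0.69511579  0.53698144  0.72782017] 0.9956311206886935
```

View pics/scene0.png

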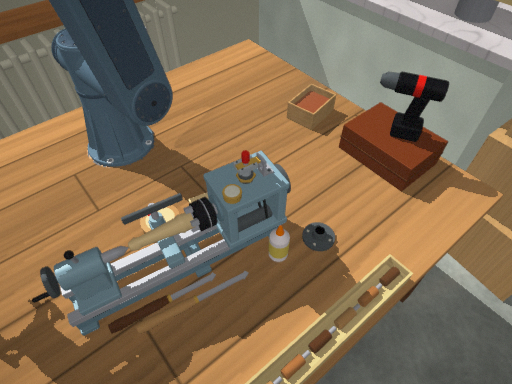

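View pics/top0.png

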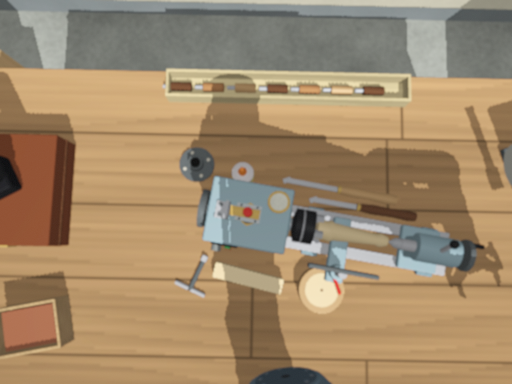

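The scene picture shows the red knob at about (246,156) with the tin at (232,194). In the top picture the knob is at about (247,212), the staple at about (222,210) and the tin at (279,202). I'll enlarge both.

Run:
```python
from h import *
a=cv2.imread('pics/top0.png')[165:265,190:310]; b=cv2.imread('pics/scene0.png')[135:235,195:315]
cv2.imwrite('pics/crop0.png',np.hstack([cv2.resize(x,None,fx=3.3,fy=3.3,interpolation=cv2.INTER_CUBIC) for x in(a,b)]))
for n in('top','scene'):
    p=cv2.imread(f'pics/{n}0.png').astype(int);d=np.load(f'pics/{n}0.npy')
    w=np.zeros(d.shape+(3,))
    m=np.zeros(d.shape,bool); x0,y0,x1,y1=(190,165,310,265) if n=='top' else (195,135,315,235)
    for v in range(y0,y1):
        for u in range(x0,x1):
            w[v,u]=world(n,u,v,d[v,u]); m[v,u]=d[v,u]>0
    red=m&(p[...,2]>110)&(p[...,1]<60)&(p[...,0]<60)
    q=w[red]; print(n,'red',len(q),np.median(q,0),q.min(0),q.max(0), np.argwhere(red).mean(0)[::-1])
    top=m&(abs(w[...,2]-.225)<.006)
    pts=w[top][:,:2].astype(np.float32); r=cv2.minAreaRect(pts); print('top',len(pts),r,np.median(w[top][:,2]))
    hi=m&(w[...,2]>.25)&(w[...,2]<.32)&~red
    print('staple-high pts'); 
    for z0 in(.25,.26,.27,.28):
        s=hi&(w[...,2]>=z0)&(w[...,2]<z0+.01); 
        if s.any(): print(z0,s.sum(),w[s].mean(0).round(4),w[s].min(0).round(3),w[s].max(0).round(3))
```

```text
Traceback (most recent call last):
  File "h.py", line 7, in world
    c=optics.camera_params(n); f=192/np.tan(np.radians(c['fovy'])/2)
ValueError: time passes only in moves, steps and waits
```

View pics/crop0.png

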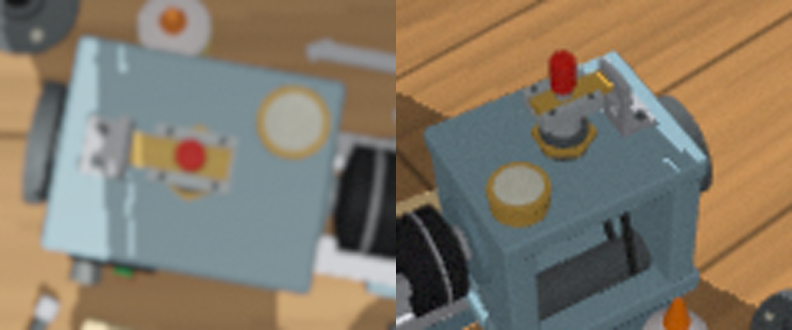

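The crop shows the knob near top-picture pixel (247.5,212), with the keeper pointing left to the staple at about (222,209). The headstock is turned roughly 10°. I'll cache the calibration and measure again.

Create h.py:
```python
import numpy as np, cv2
from bench import get_obs, optics, workorder
from scipy.spatial.transform import Rotation as R
P={n:optics.camera_params(n) for n in('scene','top')}
def snap(n,f):
    p,d=optics.camera(n); cv2.imwrite(f'pics/{f}.png',p); np.save(f'pics/{f}.npy',d); return p,d
def cloud(n,d):
    c=P[n]; f=192/np.tan(np.radians(c['fovy'])/2); v,u=np.indices(d.shape)
    pc=np.stack([(u-c['cx'])/f*d,-(v-c['cy'])/f*d,-d,np.ones_like(d)],-1)
    return (pc@np.linalg.inv(np.array(c['view'])).T)[...,:3]
```

Create m.py:
```python
from h import *
for n in('top','scene'):
    p=cv2.imread(f'pics/{n}0.png').astype(int);d=np.load(f'pics/{n}0.npy')
    w=cloud(n,d); m=np.zeros(d.shape,bool); x0,y0,x1,y1=(190,165,310,265) if n=='top' else (195,135,315,235)
    m[y0:y1,x0:x1]=1; m&=d>0
    red=m&(p[...,2]>110)&(p[...,1]<60)&(p[...,0]<60)
    q=w[red]; print(n,'red',len(q),np.median(q,0),q.min(0),q.max(0), np.argwhere(red).mean(0)[::-1])
    top=m&(abs(w[...,2]-.225)<.006)
    pts=w[top][:,:2].astype(np.float32); r=cv2.minAreaRect(pts); print('top',len(pts),r,np.median(w[top][:,2]))
    hi=m&(w[...,2]>.24)&(w[...,2]<.32)&~red
    for z0 in(.24,.25,.26,.27,.28,.29):
        s=hi&(w[...,2]>=z0)&(w[...,2]<z0+.01)
        if s.any(): print(z0,s.sum(),w[s].mean(0).round(4),w[s].min(0).round(3),w[s].max(0).round(3))
```

```bash
python3 m.py
```

```text
top red 45 [0.56286724 0.11091963 0.3072264 ] [0.55746551 0.10556409 0.30434763] [0.56990325 0.11627345 0.30966112] [247.13333333 211.71111111]
top 4314 ((0.5630314946174622, 0.11062238365411758), (0.16421279311180115, 0.12988680601119995), 80.98825073242188) 0.2249346929873604
0.24 416 [0.586  0.0566 0.2442] [0.546 0.031 0.24 ] [0.609 0.154 0.248]
0.25 5 [0.5703 0.1484 0.2559] [0.552 0.146 0.252] [0.582 0.151 0.259]
0.26 32 [0.56   0.1156 0.2666] [0.544 0.087 0.26 ] [0.585 0.151 0.269]
0.27 449 [0.5643 0.1202 0.2738] [0.545 0.086 0.27 ] [0.587 0.156 0.278]
0.29 7 [0.5559 0.1097 0.2959] [0.554 0.104 0.29 ] [0.558 0.118 0.299]
scene red 86 [0.56881013 0.10764786 0.30225147] [0.55737617 0.10214172 0.27590051] [0.57386956 0.11685349 0.30994083] [245.06976744 156.70930233]
top 2014 ((0.56550133228302, 0.11015502363443375), (0.16384397447109222, 0.13164450228214264), 80.89531707763672) 0.22652422313593112
0.24 376 [0.5858 0.0714 0.2454] [0.556 0.031 0.24 ] [0.611 0.154 0.25 ]
0.25 30 [0.578  0.1256 0.2538] [0.567 0.1   0.25 ] [0.589 0.152 0.26 ]
0.26 73 [0.5743 0.1138 0.2666] [0.544 0.085 0.261] [0.588 0.15  0.27 ]
0.27 283 [0.5685 0.1178 0.2749] [0.545 0.086 0.27 ] [0.588 0.157 0.279]
0.28 2 [0.5719 0.1116 0.2829] [0.571 0.111 0.281] [0.573 0.112 0.285]
0.29 3 [0.5712 0.1166 0.2963] [0.571 0.116 0.293] [0.572 0.117 0.299]
```

The rows are not in the units I measure in: shifts go in mm. I convert before sending: -0.13 m is -130, 0.38 m is 380.

Call:
move_tool --offsets '{"increments":[[0,0,-60,0,0,0,1],[0,0,-120,0,0,0,1],[60,-50,-130,0,0,-0.1,1],[110,-90,-130,0,0,-0.25,1],[160,-130,-130,0,0,-0.4,1],[210,-170,-130,0,0,-0.55,1],[260,-210,-130,0,0,-0.7,1],[300,-250,-130,0,0,-0.85,1],[340,-290,-130,0,0,-1,1],[380,-325,-130,0,0,-1.063,1]]}'

```text
time_s: 1.35
eef_pos: [0.4425, -0.1039, 0.3612]
eef_rot: [0.0, 0.76, 0.65, 0.0]
wrist_force: [0.5, -1.2, 0.3]
opening: 0.999
grasp_force: 0.0
```

Run:
```python
from h import *
o=get_obs();Rm=R.from_quat(np.roll(o['eef_rot'],-1)).as_matrix();print(o['time_s'],o['eef_pos'],Rm.round(3))
print(Rm.T@(np.array([.564,.110,.36])-o['eef_pos']))
```

```text
1.35 [ 0.44249347 -0.10386083  0.36119388] [[ 0.156  0.988  0.   ]
 [ 0.988 -0.156 -0.   ]
 [-0.     0.    -1.   ]]
[0.23015925 0.0867585  0.00118455]
```

Call:
move_tool --offsets '{"increments":[[50,20,0,0,0,0,0.7],[100,40,0,0,0,0,0.6],[150,60,0,0,0,0,0.6],[200,78,0,0,0,0,0.6],[230,87,0,0,0,0,0.6],[230,87,0,0,0,0,0.6],[230,87,0,0,0,0,0.6]]}'

```text
time_s: 2.22
eef_pos: [0.5641, 0.107, 0.3608]
eef_rot: [-0.0, 0.761, 0.649, -0.001]
wrist_force: [-0.2, -0.0, 0.1]
opening: 0.601
grasp_force: 0.0
```

Run:
```python
from h import *
p,_=snap('top','t1');q,_=snap('scene','s1')
cv2.imwrite('pics/c1.png',np.hstack([cv2.resize(x,None,fx=3.3,fy=3.3,interpolation=cv2.INTER_CUBIC) for x in(p[165:265,190:310],q[115:215,185:305])]))
o=get_obs();Rm=R.from_quat(np.roll(o['eef_rot'],-1)).as_matrix();print(o['eef_pos'],o['wrist_force'],Rm.T@(np.array([.564,.110,.36])-o['eef_pos']))
```

```text
[0.56414413 0.10642769 0.36128135] [ 0.45917867 -0.1663831   0.19795442] [ 0.00350395 -0.00071197  0.00128042]
```

View pics/c1.png

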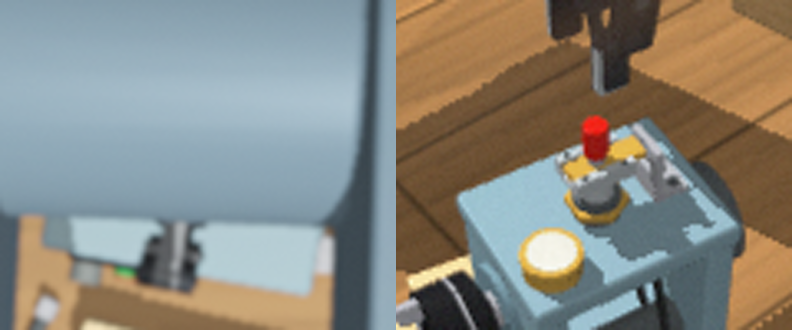

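The scene crop shows the open fingers above and astride the red knob, with the tin and staple clear. Descending.

Call:
move_tool --offsets '{"increments":[[3,0,30,0,0,0,0.6],[3,0,55,0,0,0,0.6],[3,0,72,0,0,0,0.6],[3,0,82,0,0,0,0.6],[3,0,82,0,0,0,0.6]]}'

```text
time_s: 2.95
eef_pos: [0.5648, 0.1101, 0.279]
eef_rot: [-0.0, 0.761, 0.649, -0.0]
wrist_force: [-0.6, 0.0, 0.5]
opening: 0.604
grasp_force: 0.0
```

Run:
```python
from h import *
q,_=snap('scene','s2')
cv2.imwrite('pics/c2.png',cv2.resize(q[125:205,195:295],None,fx=6,fy=6,interpolation=cv2.INTER_CUBIC))
o=get_obs();print(o['eef_pos'],o['wrist_force'])
```

```text
[0.56517075 0.11018462 0.27978969] [-0.40276427  0.51713249 -0.12901179]
```

View pics/c2.png

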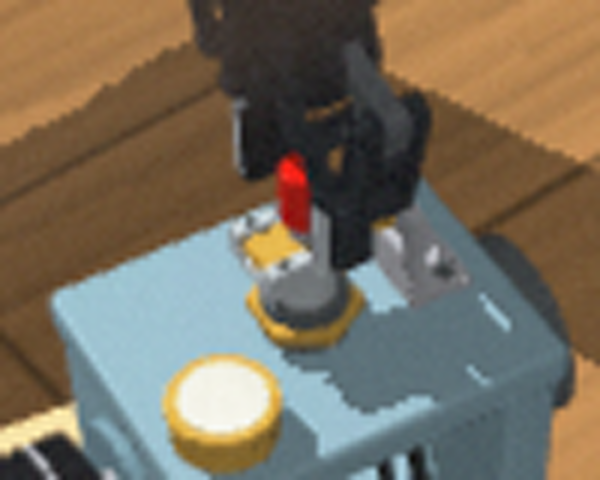

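The crop shows the knob at about (295,195), between the fingers. The near finger is offset to the right in the picture, as expected for this view. Closing now.

Call:
move_tool --offsets '{"increments":[[0,0,0,0,0,0,0.4],[0,0,0,0,0,0,0.25],[0,0,0,0,0,0,0.1],[0,0,0,0,0,0,0.0],[0,0,0,0,0,0,0],[0,0,0,0,0,0,0],[0,0,0,0,0,0,0]]}'

```text
time_s: 3.88
eef_pos: [0.5641, 0.1107, 0.2803]
eef_rot: [-0.0, 0.761, 0.649, -0.0]
wrist_force: [-6.5, -0.3, 6.4]
opening: 0.187
grasp_force: 58.4
```

```bash
python3 -c "
from h import *
q,_=snap('scene','s3')
cv2.imwrite('pics/c3.png',cv2.resize(q[125:205,195:295],None,fx=6,fy=6,interpolation=cv2.INTER_CUBIC))
o=get_obs();print(o['eef_pos'],o['wrist_force'],o['torque'],o['grasp_force'])"
```

```text
[0.56411962 0.11064548 0.28033983] [-5.846788   -0.14107124  5.46021969] [-0.0014528   1.02350548  0.03978529] 58.36718201637268
```

View pics/c3.png

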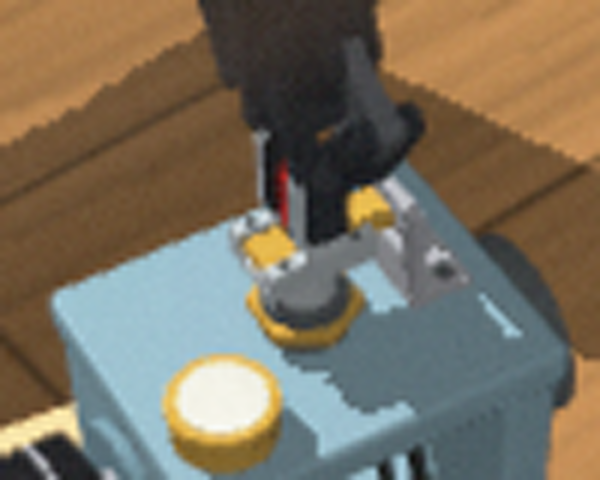

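To row units: -0.001 m is -1, 0.001 m is 1.

Call:
move_tool --offsets '{"increments":[[0,-0.5,0,0,0,0,0],[0,-1,0,0,0,0,0],[0,-1,1,0,0,0,0],[0,-1,2,0,0,0,0],[0,-1,3,0,0,0,0],[0,-1,4,0,0,0,0],[0,-1,5,0,0,0,0],[0,-1,6,0,0,0,0],[0,-1,6,0,0,0,0]]}'

```text
time_s: 5.05
eef_pos: [0.5641, 0.1107, 0.2751]
eef_rot: [0.0, 0.761, 0.649, 0.0]
wrist_force: [-4.4, -0.9, 9.2]
opening: 0.187
grasp_force: 58.8
```

Call:
move_tool --offsets '{"increments":[[0,-0.5,1,0,0,0,0],[0,-0.5,2,0,0,0,0],[0,-0.5,2,0,0,0,0]]}'

```text
time_s: 5.42
eef_pos: [0.564, 0.1107, 0.2735]
eef_rot: [0.001, 0.761, 0.649, 0.001]
wrist_force: [-3.6, 1.0, 9.9]
opening: 0.188
grasp_force: 58.9
```

Call:
move_tool --offsets '{"increments":[[0,0,0.5,0,0,0,0],[0,0,1,0,0,0,0],[0,0,1,0,0,0,0]]}'

```text
time_s: 5.8
eef_pos: [0.564, 0.1107, 0.2726]
eef_rot: [0.001, 0.761, 0.649, 0.001]
wrist_force: [-3.8, 0.2, 9.6]
opening: 0.187
grasp_force: 58.9
```

To row units: 0.001 m is 1, 0.0005 m is 0.5.

Call:
move_tool --offsets '{"increments":[[0,0,0.5,0,0,0,0],[0,0,1,0,0,0,0],[0,0,1,0,0,0,0]]}'

```text
time_s: 6.18
eef_pos: [0.564, 0.1107, 0.2717]
eef_rot: [0.001, 0.761, 0.649, 0.001]
wrist_force: [-4.1, -0.3, 10.9]
opening: 0.19
grasp_force: 59.0
```

Call:
move_tool --offsets '{"increments":[[0,0,0.5,0,0,0,0],[0,0,1,0,0,0,0],[0,0,1,0,0,0,0]]}'

```text
time_s: 6.55
eef_pos: [0.564, 0.1107, 0.2708]
eef_rot: [0.001, 0.761, 0.649, 0.001]
wrist_force: [-3.9, -0.0, 11.3]
opening: 0.192
grasp_force: 59.1
```

To row units: 0.001 m is 1, 0.0005 m is 0.5.

Call:
move_tool --offsets '{"increments":[[0,0,0.5,0,0,0,0],[0,0,1,0,0,0,0],[0,0,1,0,0,0,0]]}'

```text
time_s: 6.92
eef_pos: [0.564, 0.1107, 0.2699]
eef_rot: [0.001, 0.761, 0.649, 0.001]
wrist_force: [-4.7, -0.5, 11.2]
opening: 0.191
grasp_force: 59.1
```

To row units: 0.001 m is 1, 0.0005 m is 0.5.

Call:
move_tool --offsets '{"increments":[[0,0,0.5,0,0,0,0],[0,0,1,0,0,0,0],[0,0,1,0,0,0,0]]}'

```text
time_s: 7.3
eef_pos: [0.564, 0.1107, 0.269]
eef_rot: [0.001, 0.761, 0.649, 0.001]
wrist_force: [-4.7, -0.2, 11.5]
opening: 0.19
grasp_force: 59.2
```

Call:
move_tool --offsets '{"increments":[[0,0,0.5,0,0,0,0],[0,0,1,0,0,0,0],[0,0,1,0,0,0,0]]}'

```text
time_s: 7.68
eef_pos: [0.564, 0.1107, 0.2681]
eef_rot: [0.001, 0.761, 0.649, 0.001]
wrist_force: [-5.0, 0.6, 13.6]
opening: 0.188
grasp_force: 59.2
```

Call:
move_tool --offsets '{"increments":[[0,0,0.5,0,0,0,0],[0,0,1,0,0,0,0],[0,0,1,0,0,0,0]]}'

```text
time_s: 8.05
eef_pos: [0.5641, 0.1107, 0.2672]
eef_rot: [0.001, 0.761, 0.649, 0.001]
wrist_force: [-6.1, -1.2, 12.2]
opening: 0.186
grasp_force: 59.3
```

To row units: 0.001 m is 1, 0.0005 m is 0.5.

Call:
move_tool --offsets '{"increments":[[0,0,0.5,0,0,0,0],[0,0,1,0,0,0,0],[0,0,1,0,0,0,0]]}'

```text
time_s: 8.43
eef_pos: [0.5641, 0.1107, 0.2663]
eef_rot: [0.001, 0.761, 0.649, 0.001]
wrist_force: [-5.7, 0.4, 12.8]
opening: 0.187
grasp_force: 59.3
```

To row units: 0.001 m is 1, 0.0005 m is 0.5.

Call:
move_tool --offsets '{"increments":[[0,0,0.5,0,0,0,0],[0,0,1,0,0,0,0],[0,0,1,0,0,0,0]]}'

```text
time_s: 8.8
eef_pos: [0.5641, 0.1107, 0.2653]
eef_rot: [0.001, 0.761, 0.649, 0.001]
wrist_force: [-5.0, -0.8, 13.2]
opening: 0.186
grasp_force: 59.4
```

Call:
move_tool --offsets '{"increments":[[0,0,0.5,0,0,0,0],[0,0,1,0,0,0,0],[0,0,1,0,0,0,0]]}'

```text
time_s: 9.18
eef_pos: [0.5641, 0.1107, 0.2645]
eef_rot: [0.001, 0.761, 0.649, 0.001]
wrist_force: [-6.4, -0.8, 14.3]
opening: 0.19
grasp_force: 59.4
```

Call:
move_tool --offsets '{"increments":[[0,0,0.5,0,0,0,0],[0,0,1,0,0,0,0],[0,0,1,0,0,0,0]]}'

```text
time_s: 9.55
eef_pos: [0.5641, 0.1107, 0.2635]
eef_rot: [0.001, 0.761, 0.649, 0.001]
wrist_force: [-6.9, -0.2, 15.7]
opening: 0.19
grasp_force: 59.5
```

Call:
move_tool --offsets '{"increments":[[0,0,0.5,0,0,0,0],[0,0,1,0,0,0,0],[0,0,1,0,0,0,0]]}'

```text
time_s: 9.93
eef_pos: [0.5641, 0.1107, 0.2629]
eef_rot: [0.001, 0.761, 0.649, 0.001]
wrist_force: [-7.5, -1.0, 15.9]
opening: 0.19
grasp_force: 59.7
```

Call:
move_tool --offsets '{"increments":[[0,0,0.5,0,0,0,0],[0,0,0.7,0,0,0,0],[0,0,0.7,0,0,0,0]]}'

```text
time_s: 10.3
eef_pos: [0.5641, 0.1108, 0.2628]
eef_rot: [0.001, 0.761, 0.649, 0.001]
wrist_force: [-8.9, 0.0, 19.5]
opening: 0.19
grasp_force: 60.0
```

Call:
move_tool --offsets '{"increments":[[1,0,0,0,0,0,0],[2.5,0,0,0,0,0,0],[4,0,0,0,0,0,0],[5.5,0,0,0,0,0,0],[7,0,0,0,0,0,0],[8.5,0,0,0,0,0,0],[8.5,0,0,0,0,0,0]]}'

```text
time_s: 11.18
eef_pos: [0.5656, 0.1194, 0.2628]
eef_rot: [0.001, 0.761, 0.649, 0.002]
wrist_force: [-8.0, 0.4, 18.9]
opening: 0.19
grasp_force: 59.9
```

To row units: 0.006 m is 6, 0.0045 m is 4.5.

Call:
move_tool --offsets '{"increments":[[1.5,0,0,0,0,0,0],[3,0,0,0,0,0,0],[4.5,0,0,0,0,0,0],[6,0,0,0,0,0,0],[6,0,0,0,0,0,0]]}'

```text
time_s: 11.8
eef_pos: [0.5665, 0.1254, 0.2627]
eef_rot: [0.001, 0.761, 0.649, 0.002]
wrist_force: [-8.0, 0.2, 19.3]
opening: 0.184
grasp_force: 59.9
```

To row units: 0.0014 m is 1.4, 0.0007 m is 0.7.

Call:
move_tool --offsets '{"increments":[[0.7,0,0,0,0,0,0],[1.4,0,0,0,0,0,0],[1.4,0,0,0,0,0,0]]}'

```text
time_s: 12.18
eef_pos: [0.5667, 0.1266, 0.2628]
eef_rot: [0.001, 0.761, 0.649, 0.002]
wrist_force: [-7.8, -0.0, 17.9]
opening: 0.187
grasp_force: 59.9
```

To row units: 0.0012 m is 1.2, 0.0006 m is 0.6.

Call:
move_tool --offsets '{"increments":[[0.6,0,0,0,0,0,0],[1.2,0,0,0,0,0,0],[1.2,0,0,0,0,0,0]]}'

```text
time_s: 12.55
eef_pos: [0.5669, 0.1278, 0.2628]
eef_rot: [0.001, 0.761, 0.649, 0.002]
wrist_force: [-8.1, 0.3, 18.1]
opening: 0.191
grasp_force: 59.9
```

To row units: 0.001 m is 1, 0.0005 m is 0.5.

Call:
move_tool --offsets '{"increments":[[0.5,0,0,0,0,0,0],[1,0,0,0,0,0,0],[1,0,0,0,0,0,0]]}'

```text
time_s: 12.92
eef_pos: [0.567, 0.1279, 0.2627]
eef_rot: [0.002, 0.761, 0.649, 0.001]
wrist_force: [-9.1, -3.5, 19.2]
opening: 0.186
grasp_force: 59.9
```

The keeper is at its stop. Easing up onto the staple, then releasing.

Call:
move_tool --offsets '{"increments":[[-0.6,0,-0.5,0,0,0,0],[-0.6,0,-1,0,0,0,0],[-0.6,0,-1.5,0,0,0,0],[-0.6,0,-2,0,0,0,0],[-0.6,0,-2.5,0,0,0,0],[-0.6,0,-2.5,0,0,0,0]]}'

```text
time_s: 13.68
eef_pos: [0.5669, 0.1279, 0.2642]
eef_rot: [0.001, 0.761, 0.649, 0.001]
wrist_force: [-5.3, -1.3, 13.8]
opening: 0.19
grasp_force: 59.7
```

To row units: -0.0012 m is -1.2, -0.0008 m is -0.8.

Call:
move_tool --offsets '{"increments":[[0,0,-0.4,0,0,0,0],[0,0,-0.8,0,0,0,0],[0,0,-1.2,0,0,0,0],[0,0,-1.2,0,0,0,0]]}'

```text
time_s: 14.18
eef_pos: [0.5669, 0.1279, 0.2651]
eef_rot: [0.001, 0.761, 0.649, 0.001]
wrist_force: [-4.5, -1.1, 12.3]
opening: 0.187
grasp_force: 59.3
```

Call:
move_tool --offsets '{"increments":[[0,0,-0.4,0,0,0,0],[0,0,-0.8,0,0,0,0],[0,0,-1.2,0,0,0,0],[0,0,-1.2,0,0,0,0]]}'

```text
time_s: 14.68
eef_pos: [0.5668, 0.1279, 0.2652]
eef_rot: [0.001, 0.761, 0.649, 0.001]
wrist_force: [-3.3, -0.3, 7.6]
opening: 0.189
grasp_force: 58.6
```

The keeper bears on the staple: z has stopped and the force is dropping. Releasing.

To row units: -0.0014 m is -1.4, -0.0007 m is -0.7.

Call:
move_tool --offsets '{"increments":[[0,0,-0.7,0,0,0,0],[0,0,-1.4,0,0,0,0],[0,0,-1.4,0,0,0,0],[0,0,-1.4,0,0,0,0.3],[0,0,-1.4,0,0,0,0.5],[0,0,-1.4,0,0,0,0.6],[0,0,-1.4,0,0,0,0.6]]}'

```text
time_s: 15.55
eef_pos: [0.5661, 0.1279, 0.2647]
eef_rot: [-0.0, 0.761, 0.649, -0.0]
wrist_force: [0.1, 0.2, 0.3]
opening: 0.602
grasp_force: 0.0
```

Call:
move_tool --offsets '{"increments":[[0,0,-10,0,0,0,0.6],[0,0,-30,0,0,0,0.6],[0,0,-60,0,0,0,0.6],[0,0,-100,0,0,0,0.6],[0,0,-130,0,0,0,0.6],[0,0,-130,0,0,0,0.6],[0,0,-130,0,0,0,0.6]]}'

```text
time_s: 16.42
eef_pos: [0.5659, 0.1279, 0.3942]
eef_rot: [-0.0, 0.761, 0.649, -0.0]
wrist_force: [0.1, -0.4, -0.6]
opening: 0.601
grasp_force: 0.0
```

Run:
```python
from h import *
q,d=snap('scene','s4')
cv2.imwrite('pics/c4.png',cv2.resize(q[125:205,195:295],None,fx=6,fy=6,interpolation=cv2.INTER_CUBIC))
p=q.astype(int);w=cloud('scene',d);red=(p[...,2]>110)&(p[...,1]<60)&(p[...,0]<60); red[:135]=0;red[205:]=0;red[:,:195]=0;red[:,295:]=0
print(np.median(w[red],0),w[red].max(0))
```

```text
[0.57156125 0.12485914 0.28777133] [0.57741889 0.13522842 0.29476667]
```

View pics/c4.png

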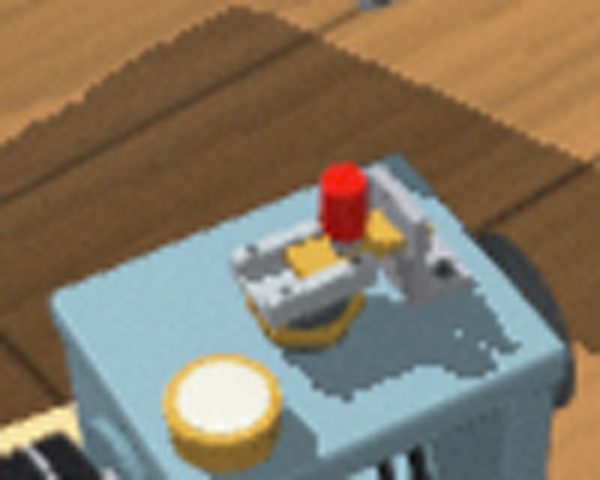

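The picture shows the knob at about (345,200), slid across by about 17 mm and held about 15 mm down. The keeper is through the staple, the tin has not moved, and the robot is clear.

```bash
python3 -c "
from bench import workorder
print(workorder.hand_in())"
```

```text
the job is handed in; nothing more can be done
None
```

I pressed the pin until it bottomed, slid the keeper about 17 mm to its stop through the staple, let go so it holds the pin about 15 mm down, and handed the job in; no verdict was printed.

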